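Press-test the foam samples and file the firmest

TASK

Press the plug of each of the three white sample pots straight down, one after another where they stand, until its yellow band has just gone under the rim (about 5 mm), gently and never to the stop, and feel how hard each pushes back. Then seat the firmest pot upright and fully home in the red socket of the kit case, let go of it, and with the fingers proof-press its plug there once more, holding about 10 N for half a second, which only the firmest bears with hardly any sinking. Leave the two softer pots standing where they are and disturb nothing else.

Things in the scene. Friction and masses are not known exactly. Their poses are not given: they have to be found in the camera images.
- sample_a_center (a point): Sample pot: upright white plastic pot, 44 mm diameter, 44 mm high, about 150 g (varies). One of three that look alike; letters say nothing about firmness. This point is on its axis half-way up, 22 mm above its underside; z is up along the axis. A dark plug stands up out of its top.
- plug_a_top (a point): Centre of the flat top of the plug of pot a. The plug is a dark blue-grey cylinder of 28 mm diameter, backed by foam, that stands 14 mm out of the pot (top 58 mm above the pot's underside) when not pressed; the lowest 5 mm of that is a yellow band.
- plug_a (a joint): How far plug a is pressed in, in m: 0 fully out, 0.005 yellow band just under the rim, 0.010 the stop. Starts 0 to 0.0015. Slow foam: it stays where it was pressed. The force needed rises with depth; at 5 mm about 3 N (softest), 6 N (middle), 12 N (firmest) while moving, some N less once held still. After 5 mm the firmest bears 10 N with hardly any sinking; the middle one would sink past 8 mm.
- sample_b_center (a point): Sample pot: upright white plastic pot, 44 mm diameter, 44 mm high, about 150 g (varies). One of three that look alike; letters say nothing about firmness. This point is on its axis half-way up, 22 mm above its underside; z is up along the axis. A dark plug stands up out of its top.
- plug_b_top (a point): Centre of the flat top of the plug of pot b. The plug is a dark blue-grey cylinder of 28 mm diameter, backed by foam, that stands 14 mm out of the pot (top 58 mm above the pot's underside) when not pressed; the lowest 5 mm of that is a yellow band.
- plug_b (a joint): How far plug b is pressed in, in m: 0 fully out, 0.005 yellow band just under the rim, 0.010 the stop. Starts 0 to 0.0015. Slow foam: it stays where it was pressed. The force needed rises with depth; at 5 mm about 3 N (softest), 6 N (middle), 12 N (firmest) while moving, some N less once held still. After 5 mm the firmest bears 10 N with hardly any sinking; the middle one would sink past 8 mm.
- sample_c_center (a point): Sample pot: upright white plastic pot, 44 mm diameter, 44 mm high, about 150 g (varies). One of three that look alike; letters say nothing about firmness. This point is on its axis half-way up, 22 mm above its underside; z is up along the axis. A dark plug stands up out of its top.
- plug_c_top (a point): Centre of the flat top of the plug of pot c. The plug is a dark blue-grey cylinder of 28 mm diameter, backed by foam, that stands 14 mm out of the pot (top 58 mm above the pot's underside) when not pressed; the lowest 5 mm of that is a yellow band.
- plug_c (a joint): How far plug c is pressed in, in m: 0 fully out, 0.005 yellow band just under the rim, 0.010 the stop. Starts 0 to 0.0015. Slow foam: it stays where it was pressed. The force needed rises with depth; at 5 mm about 3 N (softest), 6 N (middle), 12 N (firmest) while moving, some N less once held still. After 5 mm the firmest bears 10 N with hardly any sinking; the middle one would sink past 8 mm.
- kit: Open black kit case, fixed to the bench, underside on the bench. Origin at the underside of the case, midway between its two halves; x towards its opened lid, y towards the cube compartments. The half at -y is a red block 100 x 100 mm, 14 mm high, with one round socket; the half at +y is four compartments, walls 22 mm high, holding three 25 mm cubes; the lid lies flat at x 58 to 158 mm, 10 mm high.
- kit_socket (a point): Centre of the mouth of the round socket in the red block, 14 mm above the bench, z up. Socket 47 mm wide, 8 mm deep with a flat bottom; a pot seated in it has its centre point 14 mm above this point.
- calculator_center (a point): Bystander: teal calculator lying flat, 130 x 75 x 14 mm; its centre, x along its length.
- weight: Bystander: brass weight, 25 mm diameter, 36 mm high, upright; origin at its underside.
- stopper: Bystander: reddish rubber stopper, 38 mm diameter, 28 mm high; origin at its underside.
- beaker: Bystander: glass beaker, 84 mm diameter, 110 mm high, on the blue tray; origin at its underside.
- ruler: Bystander: yellow ruler lying flat, 30 x 300 x 4 mm, length along y; origin at its underside centre.
- cube_brass_center (a point): Bystander: 25 mm brass cube in the kit; its centre.
- cube_wood_center (a point): Bystander: 25 mm wooden cube in the kit; its centre.
- cube_alu_center (a point): Bystander: 25 mm aluminium cube in the kit; its centre.
- tray: Blue tray, 300 x 220 mm, rim 18 mm high, on the right with the beaker and a glass cylinder 160 mm tall; fixed. Origin at its underside centre.

How it is judged:
By the outcome, as a careful person would: the job done as asked, in the order asked, and still so for the second after the job is handed in, with the robot touching nothing.
It also fails if it takes over 72 s, if anything falls off the work surface, if the arm or the gripper's body presses on something with over 40 N, if the wrist force passes 120 N, or if a joint passes its speed limit or range.

ROBOT

A 7-joint arm with a two-finger parallel gripper is mounted at the origin on the work surface. World frame = base frame: x ahead of the robot, y to its left, z up, the work surface at z = 0. Lengths are in m, angles in rad, forces in N, time in s.
With the tool pointing down it reaches from about 0.425 to 0.925 m from the base axis. Payload 6.8 kg.
Tool frame: the origin (TCP) lies on the front face of the gripper's body, between the roots of the fingers; the fingertips stand 73 mm ahead of it and the grasp point (between the pads) lies 54 mm ahead of it (env.nose_length is the distance from the TCP to the fingertips, in m); z points along the fingers, y is the direction in which the jaws open and shut (so a half turn about z gives the same grasp; the last joint's range is limited). The gripper opens to 85 mm and grips with 20 to 120 N. Pads are 22 mm wide; open, the fingers measure 114 mm over their backs; the gripper's body (76 mm by 85 mm) begins 54 mm behind the grasp point. The pads swing forward as they close: fully open they stand 13 mm farther back than shut.
Start: joints at [1.021, 0.477, 0.022, 1.555, -0.011, 1.109, -0.083], TCP at [0.289, -0.61, 0.304] pointing down, gripper open.
Joint ranges: [-2.96, 2.96], [-0.34, 2.1], [-1.41, 1.46], [0.24, 2.44], [-1.37, 4.51], [0.17, 1.92], [-2.96, 2.96]. Speed limits (rad/s): [2.39, 2.39, 3.14, 3.14, 3.14, 3.14, 3.14].

INTERFACE

Orientations are given as a unit quaternion [w, x, y, z].
In Python, from cell import env, kin, camera, calibration, job gives the robot as it stands. The module is installed in compiled form; this text tells all that it offers. Calls block until the motion is done:
- env.reach(position, orientation): joint-space move of the TCP to a pose.
- env.movel(position, velocity=0.15, rot=None, stop_force=None): straight line of the TCP; rot=None keeps the orientation; velocity is the mean speed in m/s. With stop_force (N) it stops when the force on the tool has changed by that much, and returns True; else False.
- env.goto_joints(angles): joint-space move.
- env.grip(opening, f_grip=None): finger opening in m; f_grip is the grip in N (None keeps the last); returns when the fingers have stopped.
- env.dwell(seconds).
- kin.inverse_kinematics(position, orientation): joint angles nearest the present ones, or None.
- env.get_state(): the state.
- camera(name): name is "scene" or "top" or "wrist"; returns (picture, depth): 480x640x3 uint8, blue, green, red; 480x640 float32, m along the optical axis (not along the pixel's ray), 0 where there is no reading.
- calibration(name): a dict with "fx", "fy", "cx", "cy" (pixels), "rvec" (rotation vector, rad) and "tvec" (3), from world to camera coordinates, as OpenCV has them. Camera axes: x right, y down, z forward; pixel columns grow to the right and rows downward; lengths in m; the calibration is good to about 2 mm. A picture is of the moment at which its call begins: read the wrist's pose just before it. calibration takes no time and is no camera call; for the wrist camera it gives the pose at the moment of the call.
A pose or a line that the arm cannot do raises env.PlanningError and nothing moves.
- job.job_done(): hands the job in, once; it reports no verdict.
The state is a dict: "time": time; "qpos": joint angles; "joint_velocities": joint speeds; "joint_torque": joint torques, N m; "tcp_pos": TCP position; "orientation": TCP orientation; "force": force on the tool from outside, world axes, zero at the start; "torque": the same for the moment, N m; "opening": finger opening in m.
Only numpy, scipy, OpenCV 4.12 (cv2) and the standard library are available. Lean on these libraries where they do the work, as an engineer would, in place of code of your own. Each camera call takes 0.05 s, during which the arm holds its last target.

## Working session

There is one attempt and no reset: what is moved stays moved. The work goes in short steps, each a Python script; the robot and the scene stay as the last script left them, time stands still between calls to the robot, and variables do not carry over. Pictures are saved under pics/ and viewed, and the job is handed in when it is done.

```bash
mkdir -p pics; python3 - <<'E'
from cell import env,kin,camera,calibration,job
import cv2,numpy as np
for n in ["scene","top","wrist"]:
    c=calibration(n); p,d=camera(n)
    cv2.imwrite(f"pics/{n}0.png",p); np.savez(f"{n}0.npz",p=p,d=d,**c)
    print(n,{k:np.round(v,3).tolist() for k,v in c.items()})
s=env.get_state(); print(s); print(env.nose_length)
E
```

```text
scene {'fx': 484.132, 'fy': 484.132, 'cx': 317.112, 'cy': 237.348, 'rvec': [2.285, 0.552, -0.258], 'tvec': [-0.462, -0.191, 1.389]}
top {'fx': 590.78, 'fy': 590.78, 'cx': 320.112, 'cy': 239.496, 'rvec': [2.201, -2.184, 0.064], 'tvec': [-0.082, 0.568, 1.259]}
wrist {'fx': 422.34, 'fy': 422.34, 'cx': 324.126, 'cy': 238.994, 'rvec': [-2.459, 1.555, 0.212], 'tvec': [-0.674, -0.035, 0.378]}
{'time': 0.15, 'qpos': array([ 1.02090848,  0.47763746,  0.0223329 ,  1.556182  , -0.01146461,
        1.10930942, -0.08309134]), 'joint_velocities': array([ 0.0009803 , -0.00300162,  0.00078312, -0.00568706,  0.00087997,
       -0.00239993, -0.00024637]), 'joint_torque': array([ 3.10838557e-03, -5.96925545e+01,  1.61018215e+00, -2.81490844e+01,
        1.25785361e-02,  6.57551791e-03,  9.62026661e-06]), 'tcp_pos': array([ 0.28845751, -0.60988387,  0.30314835]), 'orientation': array([-6.70681248e-04,  9.75695723e-01,  2.19128638e-01, -2.14242432e-04]), 'force': array([-0.78134084,  1.0066784 ,  1.00838916]), 'torque': array([-0.09156722, -0.0134975 ,  0.01613949]), 'opening': 0.08509935750203647}
0.0726
```

View pics/top0.png

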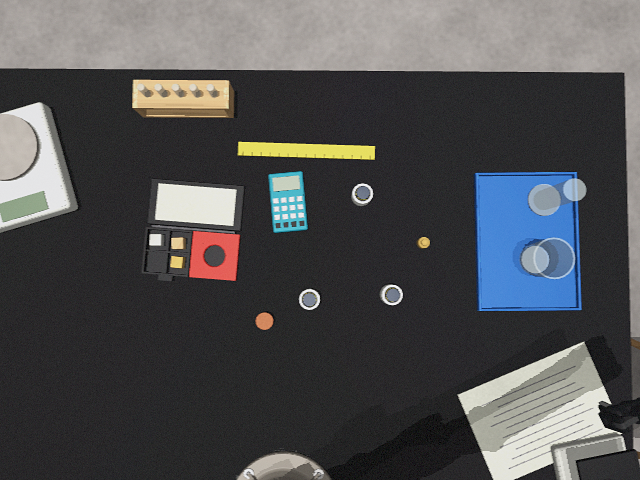

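View pics/scene0.png

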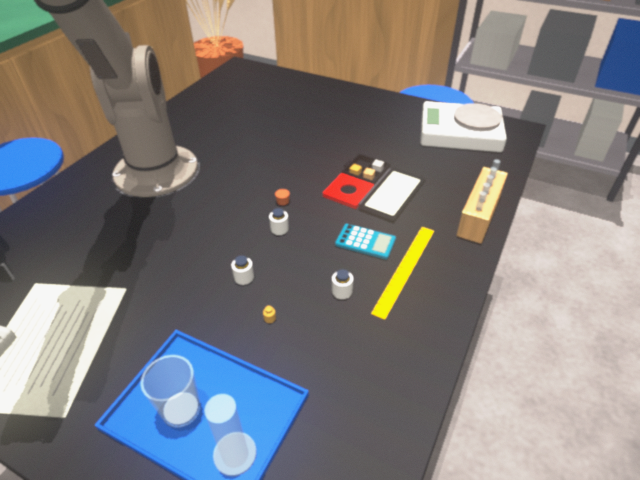

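View pics/wrist0.png

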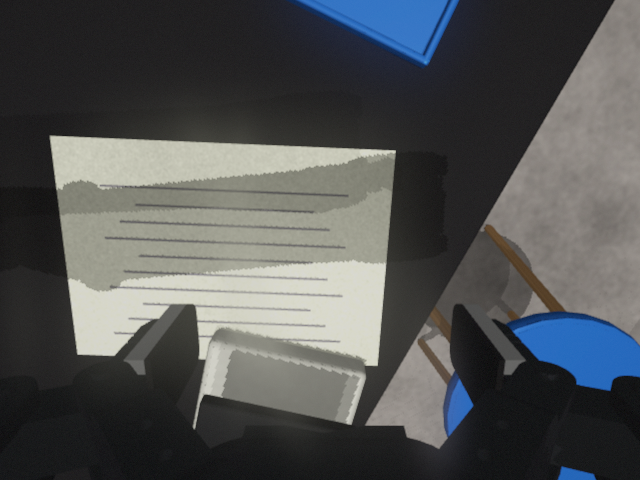

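Top view: pots at about (309,299), (391,295) and (362,194), the socket at (214,256), the stopper at (264,321), and the weight at (424,242). Next I'll enlarge these areas to measure them.

```bash
cat > h.py <<'E'
import cv2,numpy as np
def ray(c,uv,z):
    R=cv2.Rodrigues(np.array(c['rvec'],float))[0];t=np.array(c['tvec'],float).ravel()
    d=R.T@np.array([(uv[0]-c['cx'])/c['fx'],(uv[1]-c['cy'])/c['fy'],1]);o=-R.T@t
    return o+d*(z-o[2])/d[2]
def proj(c,P):
    K=np.array([[c['fx'],0,c['cx']],[0,c['fy'],c['cy']],[0,0,1]],float)
    return cv2.projectPoints(np.array(P,float).reshape(-1,3),np.array(c['rvec'],float),np.array(c['tvec'],float),K,None)[0].reshape(-1,2)
def circ(x,y,z,r,n=60):
    a=np.linspace(0,2*np.pi,n);return np.c_[x+r*np.cos(a),y+r*np.sin(a),np.full(n,z)]
E
python3 - <<'E'
from h import *
f=np.load("top0.npz");c={k:f[k] for k in('fx','fy','cx','cy','rvec','tvec')};p=f['p'];d=f['d']
tiles=[]
for (u,v) in [(309,299),(391,295),(362,194),(214,256)]:
    z=.058 if u!=214 else .014
    print(u,v,ray(c,(u,v),z),d[v,u])
    w=40 if u==214 else 20
    tiles.append(cv2.resize(p[v-w:v+w,u-w:u+w],(380,380) if 0 else (380,280) if 0 else (300,300),interpolation=cv2.INTER_CUBIC))
cv2.imwrite("pics/crop.png",np.vstack([np.hstack(tiles[:2]),np.hstack(tiles[2:])]))
E
```

```text
309 299 [ 0.44247209 -0.05548539  0.058     ] 1.2282209
391 295 [ 0.4520361  -0.22580353  0.058     ] 1.2301738
362 194 [ 0.66274009 -0.16479988  0.058     ] 1.2424978
214 256 [0.53152332 0.15126749 0.014     ] 1.2842082
```

View pics/crop.png

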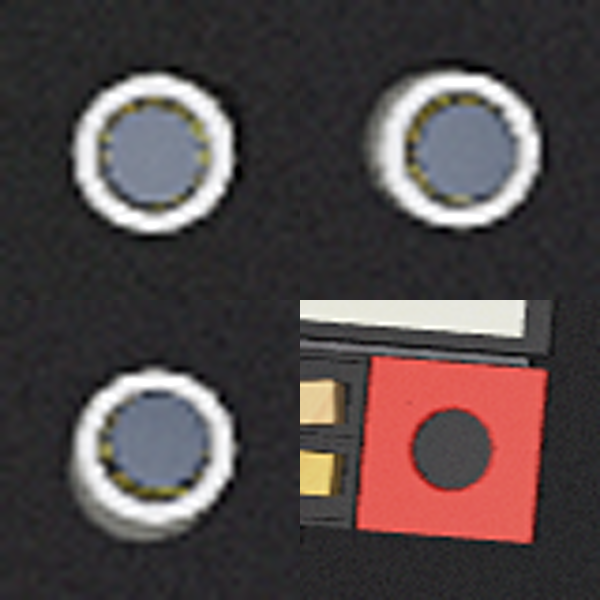

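```bash
python3 - <<'E'
from h import *
from cell import env,kin,calibration
f=np.load("top0.npz");c={k:f[k] for k in('fx','fy','cx','cy','rvec','tvec')}
for n,uv,z in [('p1',(308.97,299.2),.0575),('p2',(392.3,294.4),.0575),('p3',(362.6,192.2),.0575),('sock',(214.4,255.6),.014)]:
    print(n,ray(c,uv,z).round(4))
# red block corners: crop px -> image
def q(x,y): return (214-40+(x-300+.5)/3.75-.5, 256-40+(y-300+.5)/3.75-.5)
cs=[ray(c,q(*k),.014) for k in [(372,356),(547,371),(533,543),(357,528)]]
print(np.round(cs,4).tolist()); e=(cs[0]-cs[3])+(cs[1]-cs[2]); print('yaw',np.degrees(np.arctan2(e[1],e[0])),'cen',np.mean(cs,0))
fw=calibration("wrist"); s=env.get_state()
R=cv2.Rodrigues(np.array(fw['rvec'],float))[0]; o=-R.T@np.array(fw['tvec'],float).ravel()
from scipy.spatial.transform import Rotation as Ro
w=s['orientation'];T=Ro.from_quat([w[1],w[2],w[3],w[0]]).as_matrix()
print('cam in tool',T.T@(o-s['tcp_pos']), 'axes',(T.T@R.T).round(3).tolist())
for a in (80,85,-95):
    qq=[0,np.cos(np.radians(a/2)),np.sin(np.radians(a/2)),0]
    for P in ([.442,-.055,.13],[.442,-.055,.3],[.45,-.226,.13],[.66,-.165,.13],[.53,.15,.09],[.53,.15,.25]):
        r=kin.inverse_kinematics(P,qq); print(a,P,None if r is None else np.round(r,2))
E
```

```text
p1 [ 0.442  -0.0554  0.0575]
p2 [ 0.4533 -0.2286  0.0575]
p3 [ 0.6666 -0.1661  0.0575]
sock [0.5324 0.1504 0.014 ]
[[0.5862, 0.1981, 0.014], [0.5783, 0.0969, 0.014], [0.4792, 0.1034, 0.014], [0.4871, 0.2047, 0.014]]
yaw -3.795006055076217 cen [0.53271871 0.15078378 0.014     ]
cam in tool [ 6.70019076e-02  1.68959632e-05 -6.97469947e-02] axes [[0.001, -0.964, -0.264], [1.0, 0.001, -0.0], [0.0, -0.264, 0.964]]
80 [0.442, -0.055, 0.13] [ 0.34  0.41 -0.42  2.2   0.3   0.58 -0.47]
80 [0.442, -0.055, 0.3] [ 0.45  0.14 -0.51  2.05  0.08  0.97 -0.27]
80 [0.45, -0.226, 0.13] [ 0.59  0.47 -0.31  2.08  0.23  0.63 -0.05]
80 [0.66, -0.165, 0.13] [ 0.37  0.69 -0.32  1.65  0.27  0.85 -0.23]
80 [0.53, 0.15, 0.09] [ 0.02  0.63 -0.53  1.97  0.5   0.67 -1.  ]
80 [0.53, 0.15, 0.25] [ 0.19  0.43 -0.73  1.87  0.34  0.97 -0.87]
85 [0.442, -0.055, 0.13] [ 0.35  0.41 -0.43  2.2   0.31  0.58 -0.39]
85 [0.442, -0.055, 0.3] [ 0.47  0.14 -0.52  2.05  0.08  0.97 -0.18]
85 [0.45, -0.226, 0.13] [ 0.61  0.47 -0.33  2.08  0.25  0.63  0.03]
85 [0.66, -0.165, 0.13] [ 0.38  0.69 -0.34  1.65  0.29  0.85 -0.16]
85 [0.53, 0.15, 0.09] [ 0.02  0.63 -0.53  1.97  0.5   0.67 -0.91]
85 [0.53, 0.15, 0.25] [ 0.19  0.43 -0.73  1.87  0.34  0.97 -0.78]
-95 [0.442, -0.055, 0.13] [-0.91  0.85  1.27  2.28 -1.11  0.93 -2.14]
-95 [0.442, -0.055, 0.3] [-1.16  0.24  1.34  2.13 -0.29  0.97 -2.89]
-95 [0.45, -0.226, 0.13] [ 0.1   0.46  0.31  2.11 -0.24  0.6  -2.66]
-95 [0.66, -0.165, 0.13] [-0.07  0.69  0.32  1.68 -0.28  0.81 -2.85]
-95 [0.53, 0.15, 0.09] [ 0.45  0.96 -1.2   1.95  1.06  1.06  1.82]
-95 [0.53, 0.15, 0.25] [ 0.48  0.62 -1.18  1.85  0.64  1.12  2.11]
```

```bash
cat >> h.py <<'E'
a=86.2
Q=[0,np.cos(np.radians(a/2)),np.sin(np.radians(a/2)),0]
E
python3 - <<'E'
from h import *
from cell import env,kin,camera,calibration
env.reach([.4533,-.2286,.225],Q); env.grip(0.0,40)
print(env.get_state())
c=calibration("wrist");p,d=camera("wrist");cv2.imwrite("pics/w1.png",p);np.savez("w1.npz",p=p,d=d,**c)
g=p.copy()
for z,r,col in((.044,.022,(0,255,0)),(.0575,.014,(0,0,255)),(0,.022,(255,0,0))):
    cv2.polylines(g,[proj(c,circ(.4533,-.2286,z,r)).round().astype(int)],True,col)
cv2.imwrite("pics/w1o.png",g)
E
```

```text
{'time': 2.475, 'qpos': array([ 0.64815017,  0.32545465, -0.3620453 ,  2.00771198,  0.15348311,
        0.83407927,  0.13386894]), 'joint_velocities': array([ 8.41749989e-04,  9.45437874e-04, -8.21075597e-06, -4.95060907e-04,
       -9.50104870e-05,  5.06569774e-04,  1.49111852e-04]), 'joint_torque': array([ 1.11952357e-02, -4.38924766e+01, -2.38702387e+00, -2.30184317e+01,
        1.08715502e-02,  1.29263135e-03,  3.65266430e-06]), 'tcp_pos': array([ 0.45330309, -0.22854601,  0.22499135]), 'orientation': array([-2.01756755e-06,  7.30111043e-01,  6.83328519e-01,  5.81905106e-06]), 'force': array([ 0.63008077,  0.03800218, -0.13042289]), 'torque': array([-0.03635973, -0.02249419,  0.02209393]), 'opening': 9.941445682480443e-05}
```

View pics/w1o.png

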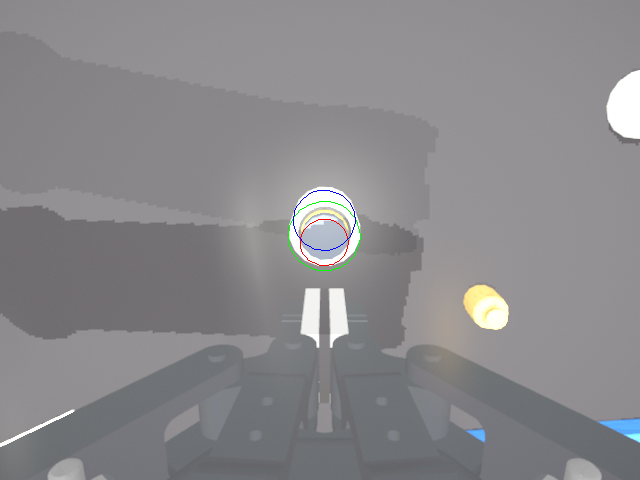

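```bash
python3 - <<'E'
import cv2
p=cv2.imread("pics/w1.png");g=cv2.imread("pics/w1o.png")
import numpy as np
cv2.imwrite("pics/w1c.png",np.hstack([cv2.resize(x[180:280,274:374],(400,400),interpolation=cv2.INTER_CUBIC) for x in(p,g)]))
E
```

```text
(no output)
```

View pics/w1c.png

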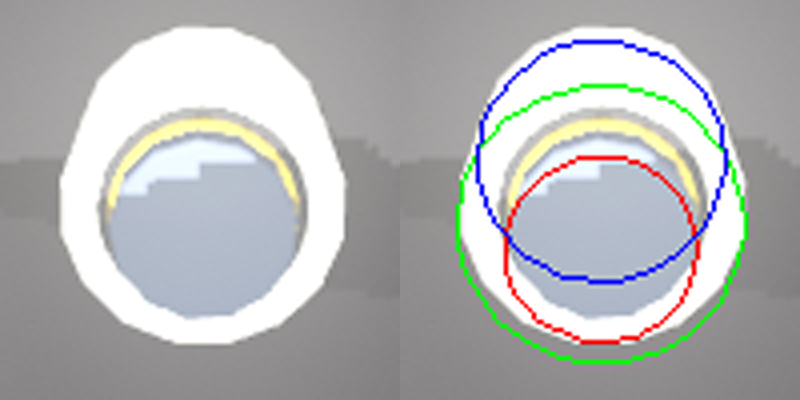

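```bash
python3 - <<'E'
from h import *
f=np.load("w1.npz");c={k:f[k] for k in('fx','fy','cx','cy','rvec','tvec')}
t=np.radians(a);tx=np.array([np.cos(t),np.sin(t),0]);ty=np.array([np.sin(t),-np.cos(t),0])
T=np.array([.4533,-.22855,.22499])
for x in(.011,-.011):print(proj(c,T+x*tx-np.array([0,0,.0726])))
g=f['p'][270:350,270:380];cv2.imwrite("pics/w1f.png",cv2.resize(g,None,fx=6,fy=6,interpolation=cv2.INTER_CUBIC))
R=cv2.Rodrigues(c['rvec'])[0];print(-R.T@c['tvec'].ravel()-T)
E
```

```text
[[323.65167105 284.34863907]]
[[323.61969479 339.43829945]]
[0.0045334  0.06676958 0.06975757]
```

View pics/w1f.png

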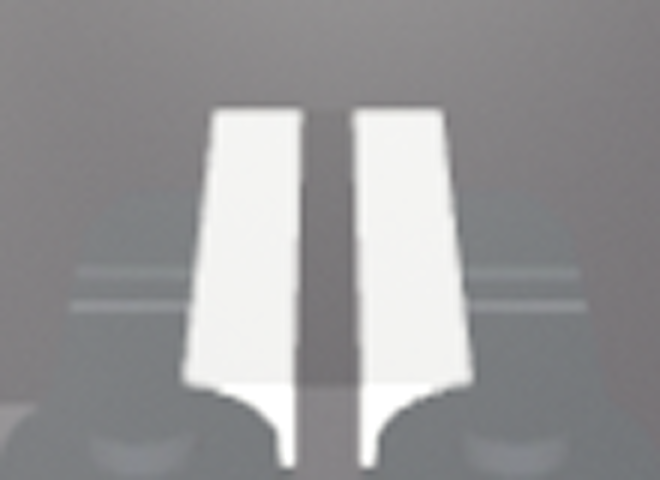

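```bash
python3 - <<'E'
from h import *
from cell import env,kin,camera,calibration
env.movel([.4533,-.2270,.0726+.0615],0.12)
print(env.get_state()['time'],env.get_state()['tcp_pos'],env.get_state()['force'])
t=[]
for n in("wrist","scene"):
    c=calibration(n);p,d=camera(n);cv2.imwrite(f"pics/{n}2.png",p);np.savez(n+"2.npz",p=p,d=d,**c)
    u,v=(323,300) if n=="wrist" else (243,268)
    w=60 if n=="wrist" else 40
    t.append(cv2.resize(p[v-w:v+w,u-w:u+w],(400,400),interpolation=cv2.INTER_CUBIC))
cv2.imwrite("pics/c2.png",np.hstack(t))
E
```

```text
3.4333 [ 0.453763   -0.22712428  0.13463222] [-0.36988352 -0.67719461  0.83841337]
```

View pics/c2.png

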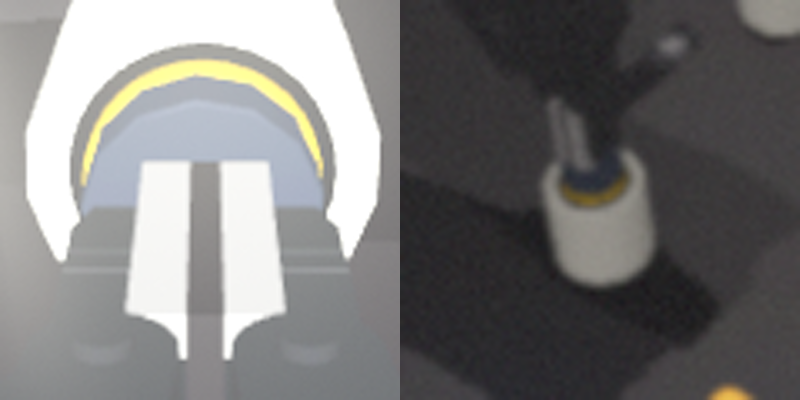

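```bash
cat >> h.py <<'E'
def fz(env,n=6,dt=.01):
    r=[]
    for _ in range(n):
        env.dwell(dt); r.append(env.get_state()['force'][2])
    return np.mean(r),np.std(r)
def press(env,x,y,ztip=.0528,z0=.0595,step=.0005,v=.006,fmax=17):
    L=env.nose_length
    env.movel([x,y,z0+L],.05); env.dwell(.25)
    b,sd=fz(env,12); print('base',round(b,2),round(sd,2))
    z=z0; 
    while True:
        z-=step
        env.movel([x,y,z+L],v)
        f0=env.get_state()['force'][2]-b
        f,_=fz(env,3); s=env.get_state(); za=s['tcp_pos'][2]-L
        print(f"{z*1e3:.1f} act {za*1e3:.2f} f {f0:.1f} {f-b:.1f} t {s['time']:.2f}")
        if za<=ztip+.0002 or f-b>fmax or z<ztip-.0016: break
    env.dwell(.3); f,_=fz(env,10); s=env.get_state(); print('held',round(f-b,2),'z',s['tcp_pos'][2]-L, 'lat',s['force'][:2].round(1))
    return b
E
python3 - <<'E'
from h import *
from cell import env,kin,camera,calibration
press(env,.4533,-.2240)
c=calibration("wrist");p,d=camera("wrist");cv2.imwrite("pics/w3.png",cv2.resize(p[230:370,243:403],None,fx=4,fy=4))
E
```

```text
base 0.14 0.35
59.0 act 58.95 f 0.1 0.3 t 4.41
58.5 act 58.46 f -0.3 -0.4 t 4.68
58.0 act 57.97 f -0.7 -0.2 t 4.96
57.5 act 57.53 f 0.4 0.5 t 5.23
57.0 act 57.16 f 3.4 3.5 t 5.51
56.5 act 56.60 f 4.2 4.2 t 5.78
56.0 act 56.02 f 3.9 4.2 t 6.06
55.5 act 55.49 f 4.0 3.5 t 6.33
55.0 act 54.97 f 3.6 3.7 t 6.61
54.5 act 54.49 f 3.9 4.2 t 6.88
54.0 act 53.99 f 3.8 4.0 t 7.16
53.5 act 53.53 f 4.5 4.4 t 7.43
53.0 act 53.05 f 5.1 4.4 t 7.71
52.5 act 52.55 f 4.7 4.9 t 7.98
held 4.85 z 0.05253181359424475 lat [-0.4 -0.3]
```

View pics/w3.png

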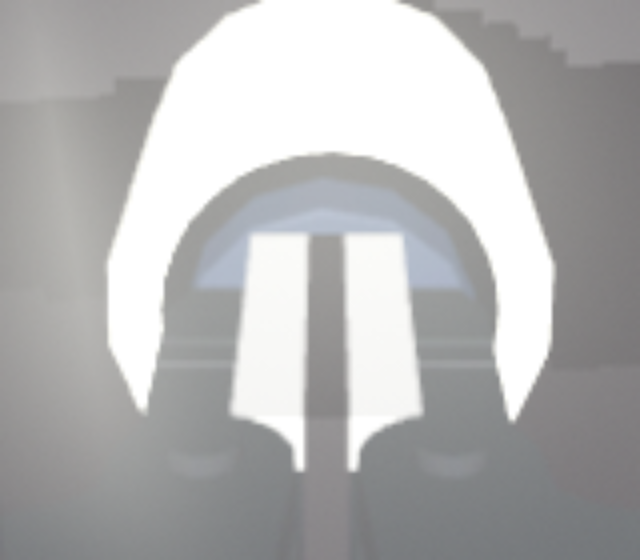

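The band has gone under and the held force is about 4.9 N. Next is pot 1, with the +4.5 mm y correction applied to the top camera position. I'll check alignment before contact.

```bash
python3 - <<'E'
from h import *
from cell import env,kin,camera,calibration
L=env.nose_length
env.movel([.4533,-.2240,.085+L],.15)
env.movel([.442,-.0510,.085+L],.25)
env.movel([.442,-.0510,.0625+L],.1); env.dwell(.1)
print(env.get_state()['time'],env.get_state()['tcp_pos'])
p,d=camera("wrist");cv2.imwrite("pics/w4.png",cv2.resize(p[230:370,243:403],None,fx=4,fy=4,interpolation=cv2.INTER_CUBIC))
E
```

```text
10.1 [ 0.44219439 -0.05152658  0.13535319]
```

View pics/w4.png

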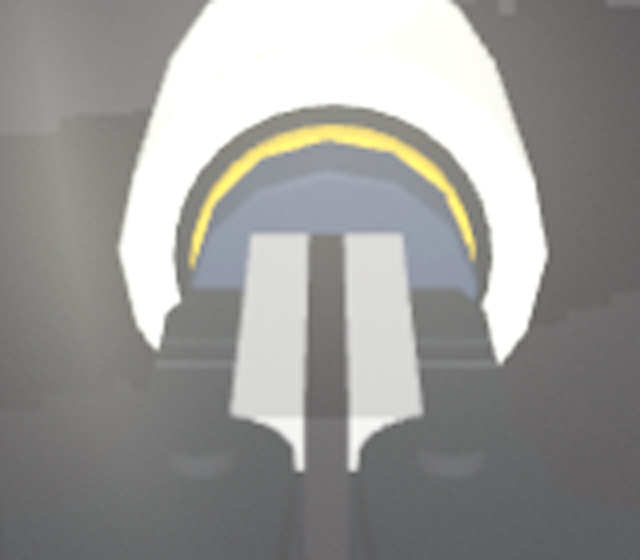

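```bash
python3 - <<'E'
from h import *
from cell import env,kin,camera,calibration
press(env,.4425,-.0498,ztip=.0528,z0=.059)
p,d=camera("wrist");cv2.imwrite("pics/w5.png",cv2.resize(p[230:370,243:403],None,fx=4,fy=4,interpolation=cv2.INTER_CUBIC))
E
```

```text
base 0.1 0.35
58.5 act 58.48 f -0.8 0.4 t 11.03
58.0 act 57.97 f -0.0 -0.5 t 11.30
57.5 act 57.47 f -0.3 0.2 t 11.57
57.0 act 56.99 f 0.5 0.1 t 11.85
56.5 act 56.51 f 1.1 0.6 t 12.12
56.0 act 56.00 f 0.6 0.8 t 12.40
55.5 act 55.46 f 0.7 1.2 t 12.68
55.0 act 54.96 f 0.7 1.0 t 12.95
54.5 act 54.48 f 0.7 1.3 t 13.22
54.0 act 53.97 f 0.5 1.0 t 13.50
53.5 act 53.47 f 1.2 1.0 t 13.78
53.0 act 52.98 f 1.3 1.5 t 14.05
held 0.4 z 0.05297823172834992 lat [0.6 0.2]
```

View pics/w5.png

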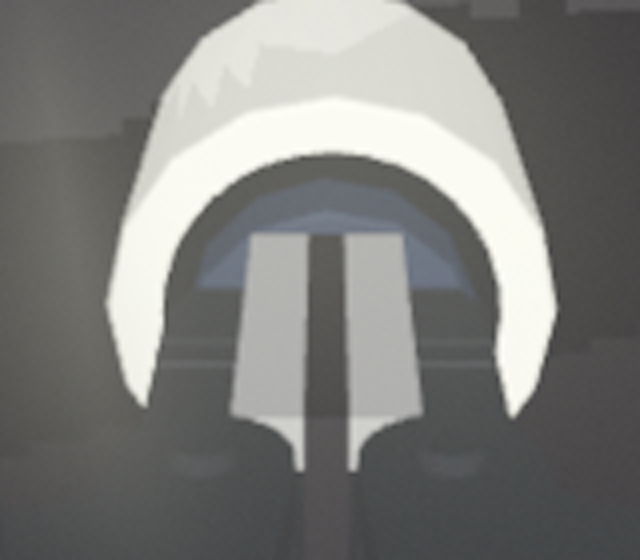

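Pot 1 is the softest, at about 1.3 N moving, and its band is under. Pot 3 is next.

```bash
python3 - <<'E'
from h import *
from cell import env,kin,camera,calibration
L=env.nose_length
env.movel([.4425,-.0498,.085+L],.15)
env.movel([.667,-.1610,.085+L],.25)
env.movel([.667,-.1610,.0625+L],.1); env.dwell(.1)
print(env.get_state()['time'],env.get_state()['tcp_pos'])
p,d=camera("wrist");cv2.imwrite("pics/w6.png",cv2.resize(p[230:370,243:403],None,fx=4,fy=4,interpolation=cv2.INTER_CUBIC))
E
```

```text
16.475 [ 0.66701798 -0.16089083  0.13522665]
```

View pics/w6.png

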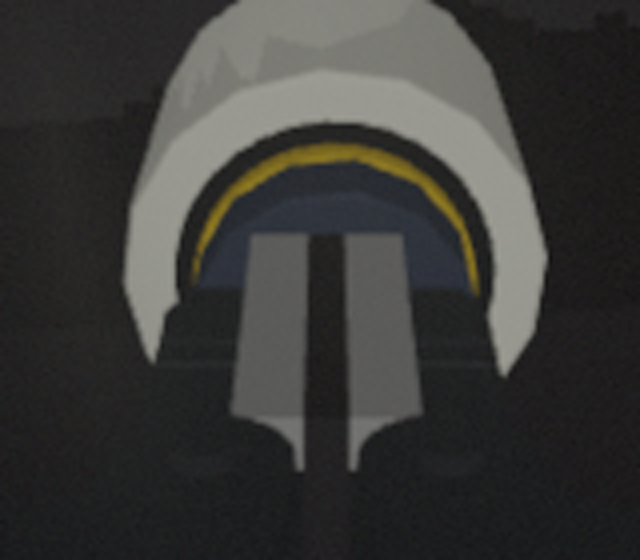

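```bash
python3 - <<'E'
from h import *
from cell import env,kin,camera,calibration
press(env,.6676,-.1611,ztip=.0527,z0=.059,fmax=16)
p,d=camera("wrist");cv2.imwrite("pics/w7.png",cv2.resize(p[230:370,243:403],None,fx=4,fy=4,interpolation=cv2.INTER_CUBIC))
E
```

```text
base 0.15 0.45
58.5 act 58.48 f 0.1 0.3 t 17.40
58.0 act 57.95 f 0.1 -0.1 t 17.68
57.5 act 57.46 f 0.0 -0.1 t 17.95
57.0 act 57.07 f 0.5 0.5 t 18.23
56.5 act 57.09 f 6.1 5.0 t 18.50
56.0 act 56.85 f 7.3 7.0 t 18.77
55.5 act 56.50 f 8.3 7.8 t 19.05
55.0 act 56.08 f 8.4 8.8 t 19.32
54.5 act 55.66 f 9.0 9.5 t 19.60
54.0 act 55.20 f 9.3 9.1 t 19.88
53.5 act 54.75 f 9.3 10.3 t 20.15
53.0 act 54.29 f 9.1 9.9 t 20.43
52.5 act 53.84 f 10.3 10.2 t 20.70
52.0 act 53.41 f 10.7 10.8 t 20.98
51.5 act 52.96 f 10.5 10.6 t 21.25
51.0 act 52.51 f 11.0 11.6 t 21.52
held 11.38 z 0.052481735733398094 lat [-3.9 -0.5]
```

View pics/w7.png

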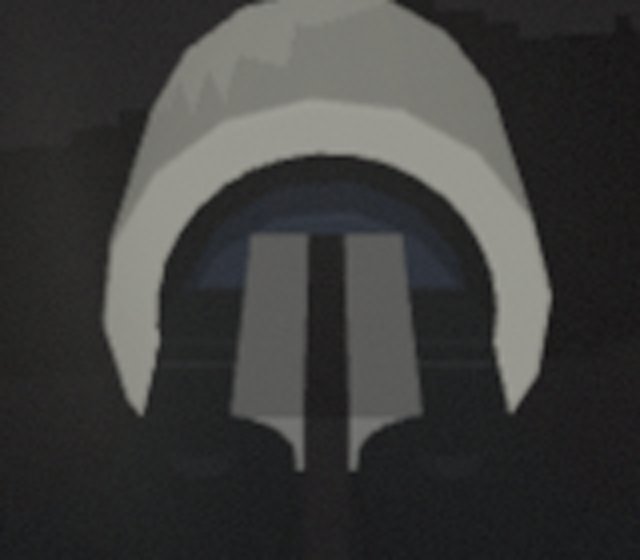

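Pot 3 is the firmest, at about 11.4 N, with its band under. Now to grasp it.

```bash
python3 - <<'E'
from h import *
from cell import env,kin,camera,calibration
env.movel([.668,-.1614,.15],.12)
env.grip(.08,40)
env.movel([.668,-.1614,.086],.12)
env.grip(.0,40); env.dwell(.1)
s=env.get_state();print(s['time'],s['tcp_pos'],s['opening'],s['force'])
p,d=camera("wrist");cv2.imwrite("pics/w8.png",p)
env.movel([.668,-.1614,.16],.12); env.dwell(.1)
s=env.get_state();print(s['time'],s['tcp_pos'],s['opening'],s['force'])
# hover beside socket for a look
env.movel([.545,.155,.16],.25); env.dwell(.1)
c=calibration("wrist");p,d=camera("wrist");cv2.imwrite("pics/w9.png",p);np.savez("w9.npz",p=p,d=d,**c)
print(env.get_state()['time'],env.get_state()['tcp_pos'])
E
```

```text
24.2833 [ 0.6685924  -0.16149784  0.08706138] 0.04148414547925984 [-1.22173076  0.62440077  6.12175131]
25.2 [ 0.6672078  -0.16132131  0.15865097] 0.04196751763607453 [-0.0342316  -0.48688068 -1.8149153 ]
26.8583 [0.54544984 0.15366102 0.1598942 ]
```

View pics/w8.png

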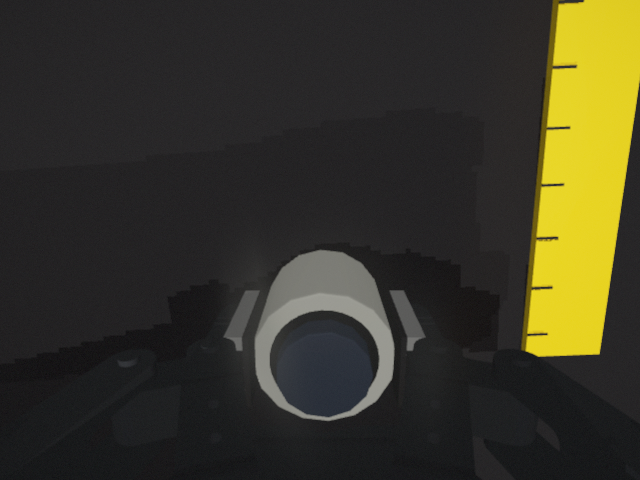

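View pics/w9.png

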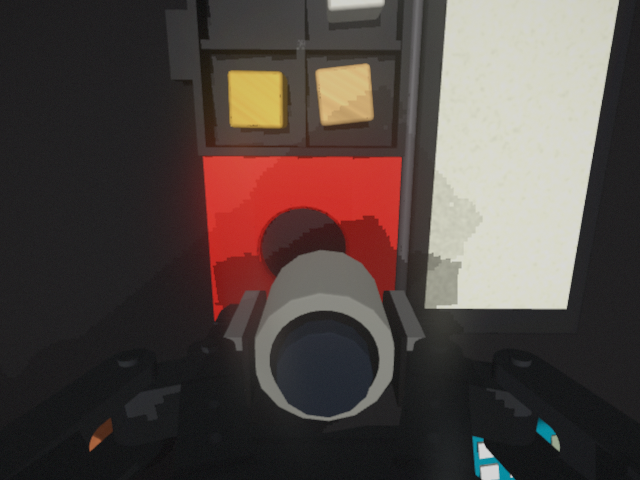

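```bash
python3 - <<'E'
from h import *
from scipy.optimize import least_squares
f=np.load("w9.npz");c={k:f[k] for k in('fx','fy','cx','cy','rvec','tvec')};p=f['p']
T=np.array([.5452,.1540,.1600]) 
# pot rim & bottom extremes
def ext(x,y,z,r): q=proj(c,circ(x,y,z,r,200)); return q[:,0].min(),q[:,0].max(),q[:,1].min(),q[:,1].max()
zb=.160-.0871
print('pred bottom',np.round(ext(T[0],T[1],zb,.022),1),'rim',np.round(ext(T[0],T[1],zb+.044,.022),1),'sock',np.round(ext(.5324,.1504+.0045,.014,.0235),1))
cv2.imwrite("pics/w9a.png",cv2.resize(p[195:425,225:425],None,fx=2.6,fy=2.6,interpolation=cv2.INTER_CUBIC)*1)
h=np.clip(p[190:280,240:370].astype(float)*2,0,255).astype(np.uint8);cv2.imwrite("pics/w9b.png",cv2.resize(h,None,fx=6,fy=6,interpolation=cv2.INTER_CUBIC))
E
```

```text
pred bottom [267.7 377.9 242.6 345. ] rim [248.7 396.  284.7 416.4] sock [255.  343.1 208.8 293. ]
```

View pics/w9a.png

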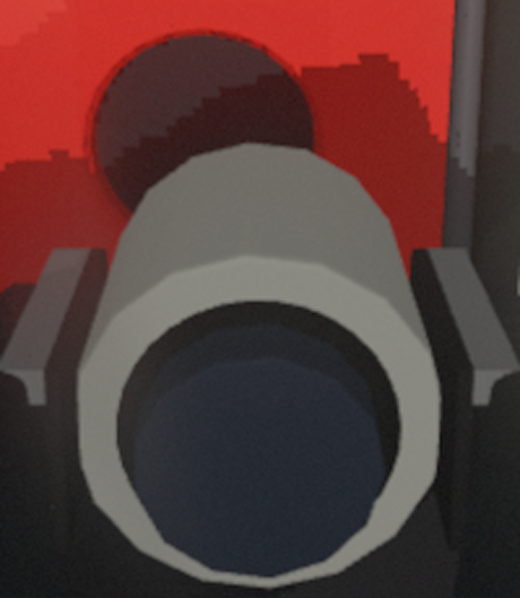

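View pics/w9b.png

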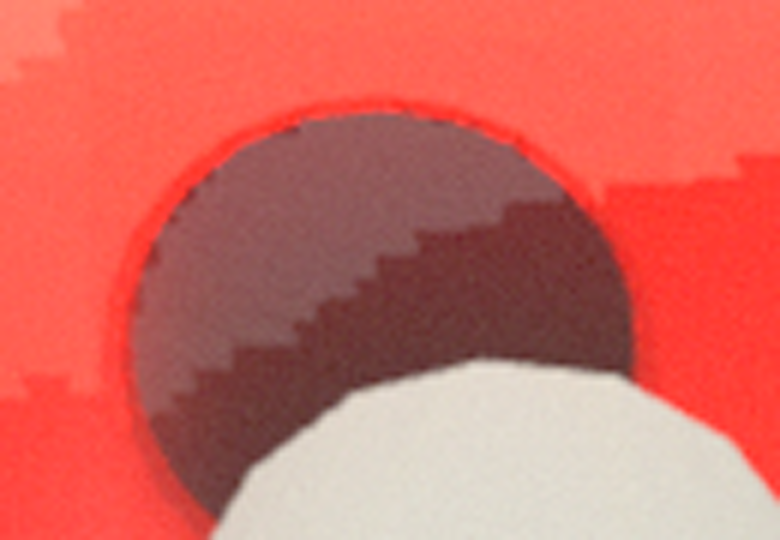

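```bash
python3 - <<'E'
from h import *
from cell import env,kin,camera,calibration
env.movel([.533,.157,.120],.15)
env.movel([.533,.157,.109],.05);env.dwell(.3)
print(env.get_state()['time'],env.get_state()['tcp_pos'],env.get_state()['force'])
c=calibration("wrist");p,d=camera("wrist");np.savez("w10.npz",p=p,d=d,**c)
print(env.get_state()['tcp_pos'])
h=np.clip(p[150:430,205:445].astype(float)*2,0,255).astype(np.uint8);cv2.imwrite("pics/w10.png",cv2.resize(h,None,fx=2.1,fy=2.1,interpolation=cv2.INTER_CUBIC))
h=np.clip(p[190:290,255:395].astype(float)*2,0,255).astype(np.uint8);cv2.imwrite("pics/w10b.png",cv2.resize(h,None,fx=5.5,fy=5.5,interpolation=cv2.INTER_CUBIC))
p,d=camera("scene");cv2.imwrite("pics/s10.png",cv2.resize(p[150:230,310:410],None,fx=6,fy=6,interpolation=cv2.INTER_CUBIC))
E
```

```text
27.95 [0.53313488 0.15704384 0.10921121] [ 0.08173529 -0.2991749  -1.13493969]
[0.53308878 0.1570324  0.10914725]
```

View pics/w10.png

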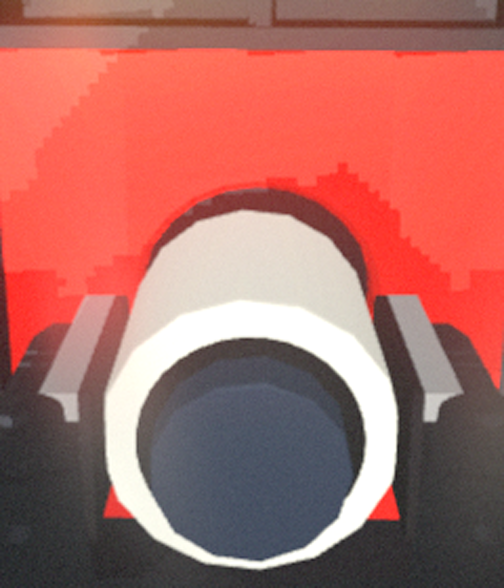

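View pics/w10b.png

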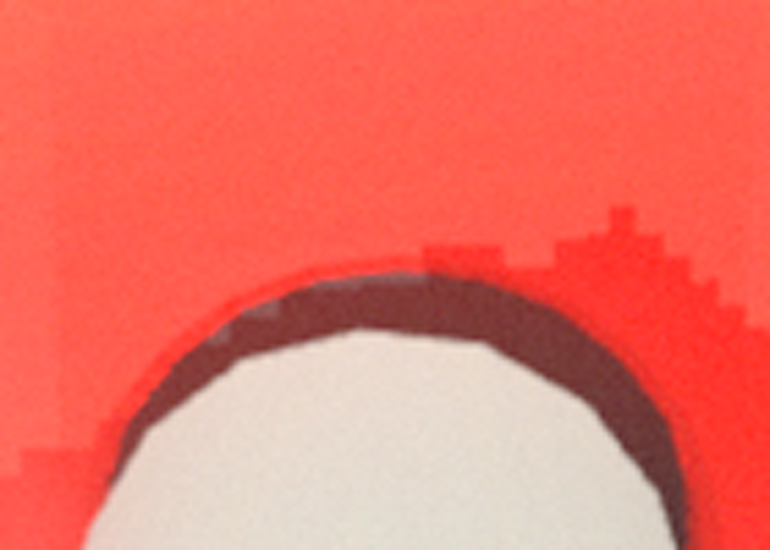

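View pics/s10.png

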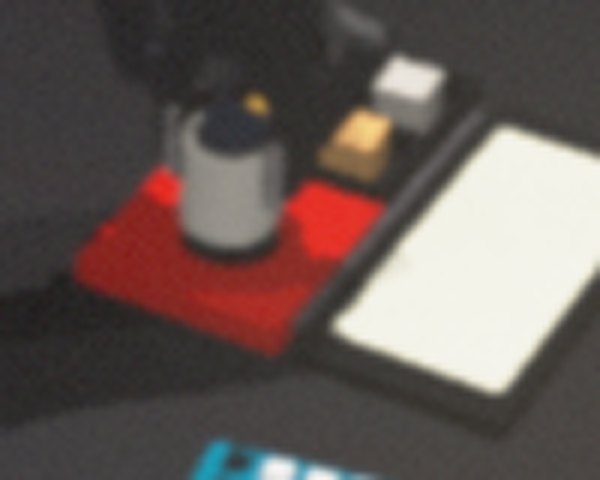

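```bash
python3 - <<'E'
from h import *
from cell import env,kin,camera,calibration
env.movel([.5343,.1582,.104],.03);env.dwell(.1)
print(env.get_state()['tcp_pos'])
r=env.movel([.5343,.1582,.0928],.02,stop_force=6);env.dwell(.15)
s=env.get_state();print(r,s['time'],s['tcp_pos'],s['force'],s['torque'])
p,d=camera("wrist")
h=np.clip(p[150:430,205:445].astype(float)*2,0,255).astype(np.uint8);cv2.imwrite("pics/w11.png",cv2.resize(h,None,fx=2.1,fy=2.1,interpolation=cv2.INTER_CUBIC))
E
```

```text
[0.53425986 0.15822237 0.10389118]
True 29.175 [0.53410868 0.15812875 0.09302584] [-0.70283257 -0.11826858  5.58833423] [-0.10019124  0.01502016 -0.02912126]
```

View pics/w11.png

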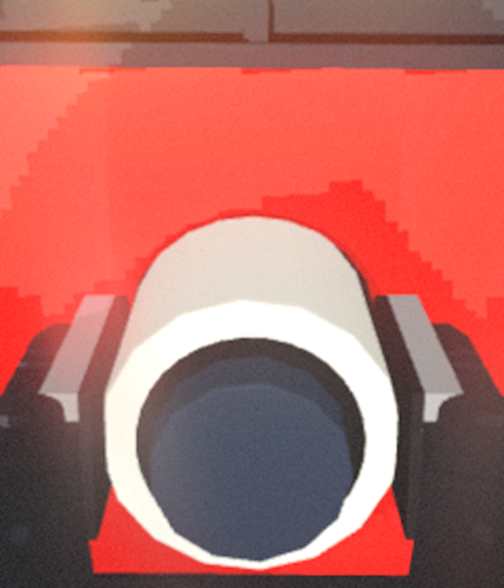

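```bash
python3 - <<'E'
from h import *
from cell import env,kin,camera,calibration
env.grip(.066);env.dwell(.1)
s=env.get_state();print(s['time'],s['opening'],s['force'],s['tcp_pos'])
x,y=s['tcp_pos'][:2]
env.movel([x,y,.16],.1)
env.grip(0.,40)
env.movel([x,y,.064+env.nose_length],.1);env.dwell(.2)
print(env.get_state()['time'],env.get_state()['tcp_pos'])
p,d=camera("wrist")
h=np.clip(p[180:400,203:443].astype(float)*2,0,255).astype(np.uint8);cv2.imwrite("pics/w12.png",cv2.resize(h,None,fx=2.6,fy=2.6,interpolation=cv2.INTER_CUBIC))
p,d=camera("scene");cv2.imwrite("pics/s12.png",cv2.resize(p[150:230,310:410],None,fx=6,fy=6,interpolation=cv2.INTER_CUBIC))
E
```

```text
29.6833 0.06605113892869924 [ 0.26804378  0.21323532 -0.10207493] [0.53337762 0.157752   0.09223494]
31.725 [0.53368498 0.15791408 0.13708875]
```

View pics/w12.png

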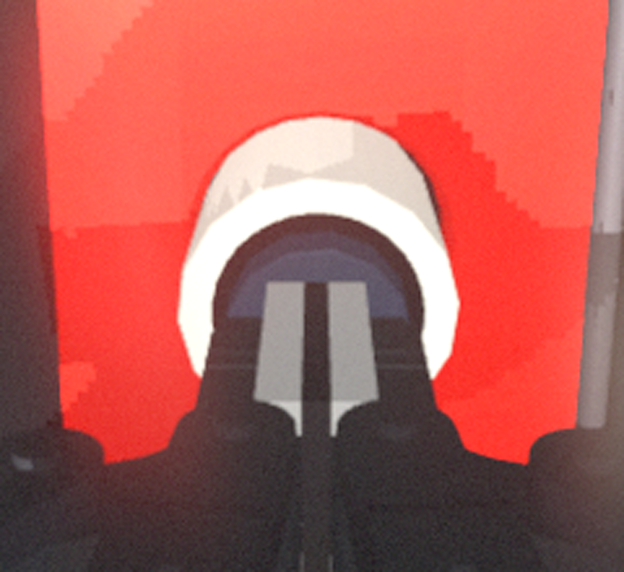

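View pics/s12.png

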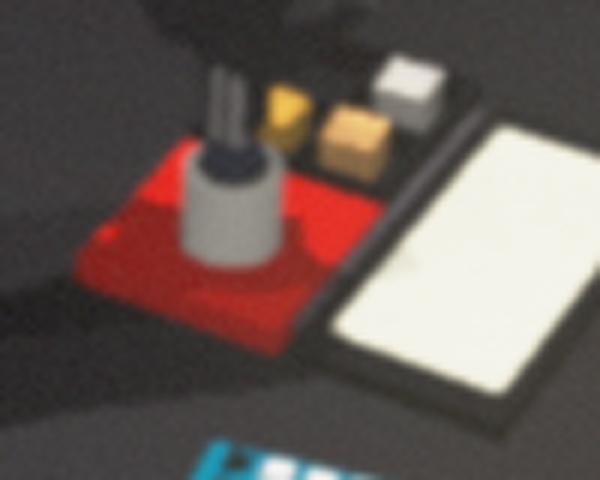

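The pot is seated upright and released, and the fingertips are over the plug. Now the proof press.

```bash
python3 - <<'E'
from h import *
from cell import env,kin,camera,calibration
L=env.nose_length;x,y=.5337,.1582
env.movel([x,y,.0605+L],.03);env.dwell(.3)
b,sd=fz(env,15);print('base',b,sd)
z=.0605
while True:
    z-=.0003; env.movel([x,y,z+L],.006)
    f,_=fz(env,3); f-=b; s=env.get_state()
    print(f"{z*1e3:.1f} act {(s['tcp_pos'][2]-L)*1e3:.2f} f {f:.1f} t {s['time']:.2f}")
    if f>9.3 or z<.055: break
for k in range(10):
    f,_=fz(env,10,.008); f-=b; s=env.get_state()
    print(f"hold act {(s['tcp_pos'][2]-L)*1e3:.2f} f {f:.1f} t {s['time']:.2f}")
    if abs(f-10)>.5 and k<9:
        z+=(f-10)/8e3*.8; env.movel([x,y,z+L],.006)
env.movel([x,y,.062+L],.03); env.movel([x,y,.2],.15)
# retreat and look
p,d=camera("wrist");cv2.imwrite("pics/w13.png",p)
p,d=camera("scene");cv2.imwrite("pics/s13.png",p)
p,d=camera("top");cv2.imwrite("pics/t13.png",p)
print(env.get_state()['time'])
E
```

```text
base 0.07887767610291462 0.6834410922131519
60.2 act 60.20 f -0.0 t 32.79
59.9 act 59.88 f 0.1 t 33.07
59.6 act 59.60 f 0.2 t 33.34
59.3 act 59.28 f 0.1 t 33.62
59.0 act 58.97 f 0.1 t 33.89
58.7 act 58.70 f 0.2 t 34.17
58.4 act 58.51 f 1.2 t 34.44
58.1 act 58.46 f 5.2 t 34.72
57.8 act 58.46 f 8.5 t 34.99
57.5 act 58.36 f 10.5 t 35.27
hold act 58.35 f 10.0 t 35.35
hold act 58.34 f 10.0 t 35.43
hold act 58.37 f 10.2 t 35.52
hold act 58.32 f 9.9 t 35.60
hold act 58.34 f 10.1 t 35.68
hold act 58.34 f 10.0 t 35.77
hold act 58.35 f 9.9 t 35.85
hold act 58.35 f 9.9 t 35.93
hold act 58.34 f 10.1 t 36.02
hold act 58.35 f 9.8 t 36.10
37.1333
```

View pics/w13.png

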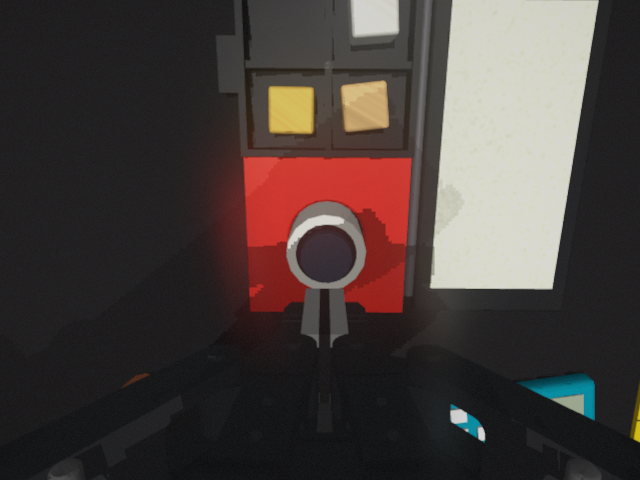

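View pics/s13.png

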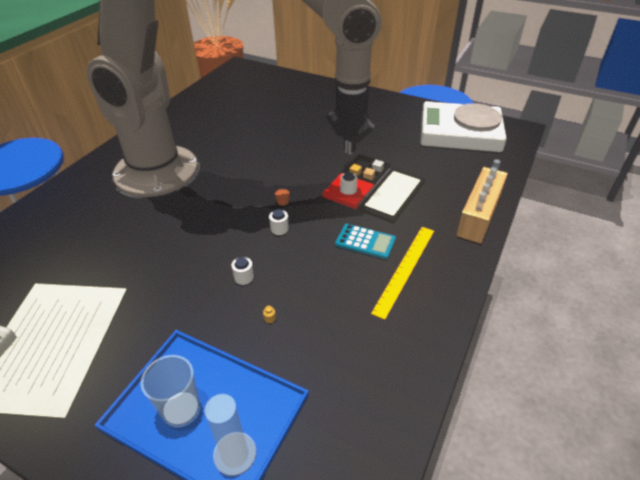

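The views show the pot standing upright in the red socket at (326,245) in the wrist view. The other pots are still at about (279,222) and (242,270) in the scene view, and the bystanders haven't moved. I'm handing in.

```bash
python3 - <<'E'
from cell import env,job
print(env.get_state()['time'],env.get_state()['tcp_pos']); job.job_done()
E
```

```text
37.1333 [0.53297604 0.15787457 0.19867774]
the job is handed in; nothing more can be done
```

I pressed all three plugs, seated the firmest pot in the red socket, proof-pressed it there, and handed the job in at about 37 s.

| Pot, in order pressed | Position x, y (m) | Depth pressed | Force pushing back |
|---|---|---|---|
| First, middle | 0.453, -0.224 | about 5.5 mm | about 4.9 N |
| Second, softest | 0.442, -0.050 | about 5.0 mm | about 1.5 N at the end |
| Third, firmest | 0.668, -0.161 | about 5.5 mm | about 11.4 N |

- **Bands:** wrist pictures after each press showed no yellow band. The depths come from the fingertip height, so they could be a few tenths of a millimetre off.
- **Seating:** the pot went down to the expected seated height and stands upright. I let go of it and moved the fingers clear before the proof press.
- **Proof press:** the plug held 9.8–10.2 N for about 0.75 s and sank about 0.1 mm.
- **Last pictures:** the two softer pots and the other objects look unmoved, checked by eye only. The gripper is clear, about 65 mm above the pot.

**Disagreements:**
- The top camera was 4–5 mm off in y on the pots and about 8 mm off on the socket, against its stated 2 mm. I aligned with close wrist views instead.
- The softest pot's 1.5 N was below the stated 3 N, but the order of firmness was clear.
- Closing on the firmest pot gave a brief 6 N vertical force, and the opening read 42 mm rather than 44. The pot didn't slip.

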